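# Open the shutter of a dowel magazine and load two dowels

## Robot

A 7-joint arm with a two-finger parallel gripper is mounted at the origin on the work surface. World frame = base frame: x ahead of the robot, y to its left, z up, the work surface at z = 0. Lengths are in m, angles in rad, forces in N, time in s.
With the tool pointing down it reaches from about 0.4 to 0.85 m from the base axis. Payload 10.4 kg.
Tool frame: the origin (TCP) lies midway between the tips of the shut fingers; the grasp point (between the pads) lies 19 mm behind it; z points along the fingers, y is the direction in which the jaws open and shut (so a half turn about z gives the same grasp; the last joint's range is limited). The gripper opens to 87 mm and grips with 3 to 60 N. Pads are 19 mm wide; open, the fingers measure 117 mm over their backs; the gripper's body (75 mm by 190 mm) begins 51 mm behind the grasp point.
Start: joints at [-1.355, 0.332, -0.065, 1.46, 0.022, 1.35, -0.088], TCP at [0.148, 0.607, 0.223] pointing down, gripper open.
Joint ranges: [-2.6, 2.6], [-0.5, 2.12], [-1.47, 1.34], [0.16, 2.42], [-1.27, 4.41], [0.06, 2.06], [-2.6, 2.6]. Speed limits (rad/s): [2.22, 2.22, 2.79, 2.79, 3.14, 3.14, 3.14].

## Interface

Orientations are given as a unit quaternion [x, y, z, w].
In Python, from bench import r gives the robot as it stands.
- The arm moves only by the tool step_arm, never from a script. Its argument "increments" is a list of rows, each a list of 2 entries, a list of its own where there are three numbers: the shift along the tool's x, y, z in m, then the turn, a rotation vector about the tool's x, y, z in rad. A call has 1 to 5 rows; each row is the pose to reach, as a shift and turn from the pose measured when the call began, along the tool's axes at that moment; what a row does not reach only later rows make up. A row lasts 1/10 s, in which the tool goes at most 50 mm and 8.59 degrees, less where a joint would pass 70% of its speed; a pose out of reach is approached as far as the arm can. A call with a gripper value outside its range is refused whole. "hand" is the closure, from -1 (fully open) to 1 (shut), so that 0 is half open, set as the call begins (left out, the last holds). The fingers move at their own pace and stop on an object; "grip_force" is the grip in N (left out, the last holds). Time passes only in rows, so rows that repeat a pose let the fingers close. It gives the time, the measured TCP pose, the force and the opening at its end, in the units of the state.
- r.read_state(): the state, without advancing time (a new reading comes with each control period).
- r.camera(name): name is "scene" or "side" or "wrist"; returns a dict with "pixels" (400x640x3 uint8, blue, green, red), "camera_matrix" (3x3 intrinsics, pixels), "extrinsics" (4x4, takes a point from camera to world coordinates). Camera axes: x right, y up, looking along -z (the intrinsics and any distortion apply to the point x, -y, -z); pixel columns grow to the right and rows downward; lengths in m; the calibration is good to about 2 mm. A picture is of the moment at which its call begins. There is no depth.
- r.close_job(): hands the job in, once; it reports no verdict.
The state is a dict: "time": time; "joint_positions": joint angles; "joint_vel": joint speeds; "joint_torque": joint torques, N m; "ee_pos": TCP position; "eef_rot": TCP orientation; "ft_force": force on the tool from outside, world axes, zero at the start; "torque": the same for the moment, N m; "width": finger opening in m.
Only numpy, scipy, OpenCV 4.12 (cv2) and the standard library are available. Lean on these libraries where they do the work, as an engineer would, in place of code of your own. Each camera call takes 0.05 s, during which the arm holds its last target.

## Task

Turn the knob on the dowel magazine until the yellow sector of its wheel fills the little window, which opens the way to the two pockets. Then drop the two pale dowels end-down into the pockets, one in each, so that both stand right down on the pocket floor, with the wheel still showing yellow. Leave the dark dowel standing where it is and do not disturb the glue bottle, the try square or the mallet.

Things in the scene. Friction and masses are not known exactly. Their poses are not given: they have to be found in the camera images.
- wheel (a joint): angle (rad) of the magazine's wheel about its upright axis, counter-clockwise seen from above positive. 0: yellow sector centred in the window, the wheel's gap over both pockets. Stops at -0.6 and 1.6; starts between 0.95 and 1.45 (pockets shut off). Turns against light friction (0.12 N m) and stays where it is left.
- magazine: the dowel magazine: 280 x 250 mm steel base fixed to the bench, green housing, plywood two-pocket block, a wheel lying flat on top. Origin under its centre, on the bench, on the wheel's axis; z up; its x points from the wheel's axis to the window (away from the robot, turned by up to 0.35 rad either way); the pockets lie on the other side, towards its -x.
- knob (a point): grip point on the wheel's knob, on the wheel's axis, 122 mm above the bench. The knob is a black upright bar fixed on the wheel, 62 mm long, 16 mm thick, its top at 137 mm above the bench and 96 mm at its foot. It turns with the wheel: the point's y axis is the long direction of the bar, x its thickness; at joint value 0 these are parallel to the magazine's axes.
- window (a point): centre of the window, an opening of 34 x 34 mm in a fixed black frame, 99 mm from the wheel's axis along the magazine's +x. Frame top 103 mm above the bench, inner edge 73 mm from the axis. The wheel under it: flat disc, 250 mm diameter, 6 mm thick, top 92 mm above the bench, rim red but for a 34 degree yellow sector; a 78 degree sector opposite the yellow is cut away.
- pocket_a (a point): centre of the mouth of one pocket, 83 mm above the bench, just beneath the wheel, at (-96, -28) mm in the magazine's frame. Pocket: upright square hole 38 x 38 mm, sides along the magazine's x and y, 75 mm deep, floor 8 mm above the bench. A dowel standing on the floor projects 66 mm above the wheel's top.
- pocket_b (a point): the same for the other pocket, at (-96, +28) mm in the magazine's frame; the two pocket centres are 56 mm apart along the magazine's y.
- dowel_a_center (a point): pale hardwood dowel, a plain round rod of 28 mm diameter and 150 mm length with flat ends, 65 g (varies), standing loose on end on the staging board at the start, at least 40 mm of free space between dowels. The point is its centre, half-way up (75 mm from either end, 87 mm above the bench at the start); z along the rod.
- dowel_b_center (a point): the other pale hardwood dowel, a plain round rod of 28 mm diameter and 150 mm length with flat ends, 65 g (varies), standing loose on end on the staging board at the start, at least 40 mm of free space between dowels. The point is its centre, half-way up (75 mm from either end, 87 mm above the bench at the start); z along the rod.
- dowel_a: the first pale dowel; origin at the centre of the end it starts on, z along the rod.
- dowel_b: the second pale dowel; origin at the centre of the end it starts on, z along the rod.
- dark_dowel_center (a point): dark brown dowel of the same size, standing in the same row: not to be loaded or moved. Its centre, half-way up.
- board: staging board, grey laminate 110 x 270 x 12 mm, fixed on the bench; the three dowels stand on it in a row along its y (long) direction, about 80 mm apart, in any order. Origin under its centre.
- glue: white glue bottle with red cap, 60 mm diameter, 170 mm tall, standing; bystander. Origin under its base.
- square: try square lying flat, wooden stock 110 x 22 x 18 mm with a steel blade 170 mm long; bystander. Origin under the middle of the stock.
- mallet: wooden mallet lying flat, 280 mm long, head 70 x 120 x 60 mm; bystander. Origin on the underside, within the handle.
Things that resemble listed ones, but are neither listed nor needed, are in the scene too. What is shaped like the dowel_b but turquoise is not meant. Leave any red look-alike of the dowel_a alone.

How it is judged:
By the outcome, as a careful person would: the job done as asked, in the order asked, and still so for the second after the job is handed in, with the robot touching nothing.
It also fails if it takes over 64 s, if anything falls off the work surface, if the arm or the gripper's body presses on something with over 40 N, if the wrist force passes 120 N, or if a joint passes its speed limit or range.

## Working session

There is one attempt and no reset: what is moved stays moved. The work goes in short steps, Python scripts to look and compute and a tool call to move; the robot and the scene stay as the last step left them, time stands still between calls to the robot, and variables do not carry over. Pictures are saved under pics/ and viewed, and the job is handed in when it is done.

Besides the shell and the picture viewer there is one more tool, called after ">>>" by a JSON object that holds its "name" and its "arguments", one argument or row to a line. step_arm: Moves the arm, as the interface text tells. Its arguments: {"type":"object","properties":{"increments":{"type":"array"},"hand":{"type":"number"},"grip_force":{"type":"number"}},"required":["increments"]}

```bash
ls; mkdir -p pics
python3 - <<'E'
from bench import r
import cv2,numpy as np
for n in ["scene","side","wrist"]:
    c=r.camera(n); cv2.imwrite(f"pics/{n}0.png",c["pixels"]); np.savez(f"{n}0.npz",**c)
    print(n,np.round(c["camera_matrix"],1).tolist(),np.round(c["extrinsics"],3).tolist(),[k for k in c])
print(r.read_state())
E
```

```text
pics
scene [[425.4, 0.0, 326.7], [0.0, 425.4, 191.7], [0.0, 0.0, 1.0]] [[-0.383, -0.656, 0.65, 1.321], [0.924, -0.28, 0.262, 0.274], [0.01, 0.701, 0.713, 0.937], [0.0, 0.0, 0.0, 1.0]] ['pixels', 'camera_matrix', 'extrinsics']
side [[482.1, 0.0, 329.0], [0.0, 482.1, 195.2], [0.0, 0.0, 1.0]] [[0.995, 0.068, -0.07, 0.425], [-0.097, 0.636, -0.765, -1.241], [-0.007, 0.768, 0.64, 1.1], [0.0, 0.0, 0.0, 1.0]] ['pixels', 'camera_matrix', 'extrinsics']
wrist [[287.8, 0.0, 319.1], [0.0, 287.8, 203.9], [0.0, 0.0, 1.0]] [[0.235, -0.925, -0.297, 0.066], [0.972, 0.224, 0.072, 0.627], [-0.0, -0.306, 0.952, 0.384], [0.0, 0.0, 0.0, 1.0]] ['pixels', 'camera_matrix', 'extrinsics']
{'time': 0.15, 'joint_positions': array([-1.3546076 ,  0.33273924, -0.06470467,  1.46072901,  0.02161697,
        1.3499279 , -0.08852443]), 'joint_vel': array([ 0.00048318, -0.00039968,  0.00026831, -0.00259703,  0.00016885,
        0.00018233, -0.00037765]), 'joint_torque': array([ 2.57528573e-04, -6.23633623e+01,  2.46570812e-02, -3.90149045e+01,
       -6.11411501e-02,  3.71541234e-02,  6.48692662e-05]), 'ee_pos': array([0.14776247, 0.60697768, 0.22193816]), 'eef_rot': array([ 1.19110780e-01,  9.92880816e-01, -5.52685486e-04, -3.45836119e-05]), 'ft_force': array([ 0.65425374, -0.16790877,  0.27285974]), 'torque': array([ 0.03355329, -0.00717234,  0.07741152]), 'width': 0.08760287912443249}
```

View pics/scene0.png

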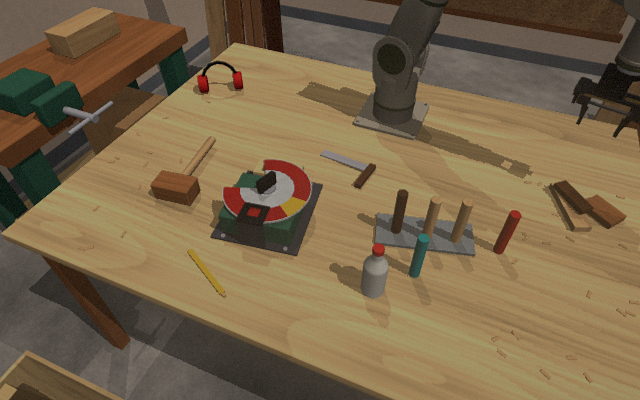

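View pics/side0.png

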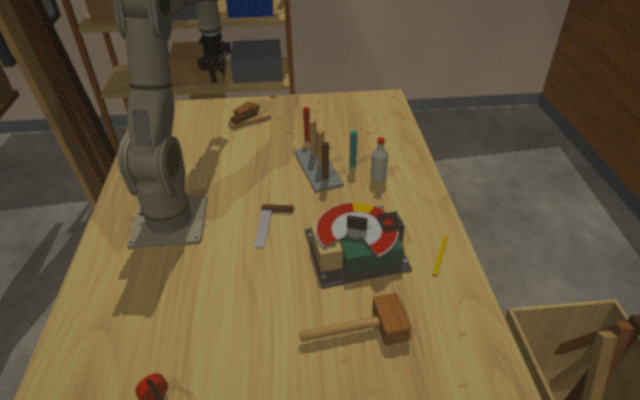

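View pics/wrist0.png

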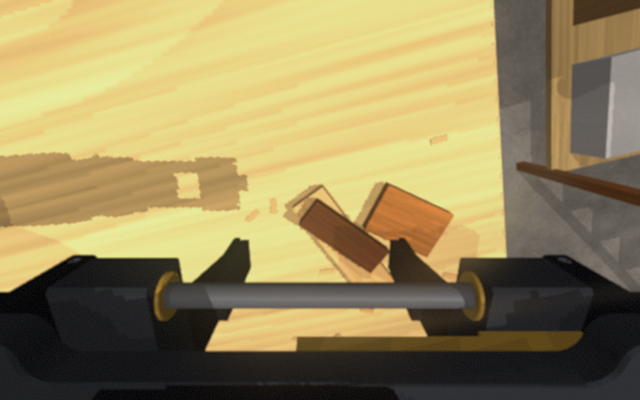

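The scene view shows the magazine at about (267,195), with red in the window at (253,212). The dowel row is dark (400,212), pale (432,218) and pale (463,220). The look-alikes are a turquoise rod (418,255) and a red rod (507,232). Next I'll look at close crops.

```bash
cat > h.py <<'E'
import numpy as np,cv2
def load(n):
    d=np.load(n+".npz"); return d["pixels"],d["camera_matrix"],d["extrinsics"]
def ray(K,E,uv):
    d=np.linalg.inv(K)@np.array([uv[0],uv[1],1.]); d=np.array([d[0],-d[1],-d[2]])
    return E[:3,3],E[:3,:3]@d
def onz(K,E,uv,z):
    o,d=ray(K,E,uv); return o+d*(z-o[2])/d[2]
def proj(K,E,p):
    q=E[:3,:3].T@(np.asarray(p,float)-E[:3,3]); q=np.array([q[0],-q[1],-q[2]])
    q=K@q; return q[:2]/q[2]
E
python3 - <<'E'
import cv2
a=cv2.imread("pics/scene0.png"); b=cv2.imread("pics/side0.png")
cv2.imwrite("pics/c1.png",cv2.resize(a[150:260,205:330],None,fx=6,fy=5.4545,interpolation=2))
cv2.imwrite("pics/c2.png",cv2.resize(a[180:290,360:530],None,fx=4.5,fy=4.5,interpolation=2))
cv2.imwrite("pics/c3.png",cv2.resize(b[95:285,290:420],None,fx=3.1,fy=3.1,interpolation=2))
E
```

```text
(no output)
```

View pics/c1.png

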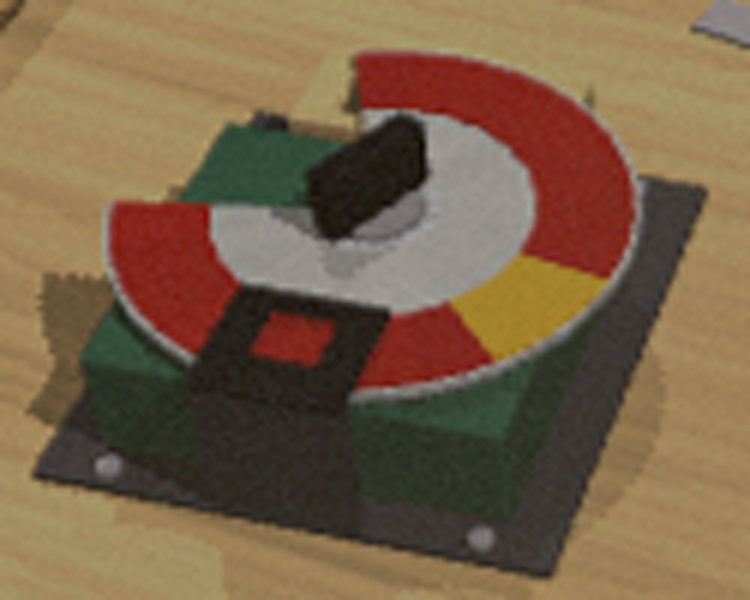

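View pics/c2.png

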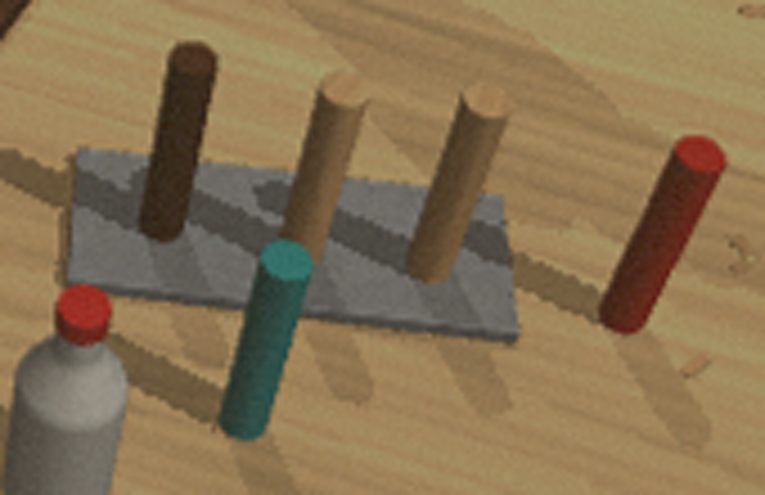

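View pics/c3.png

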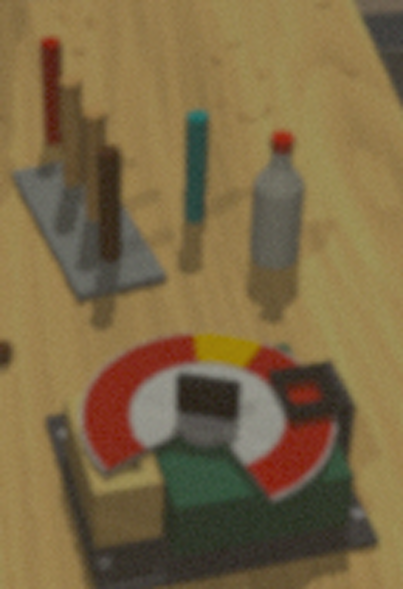

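The crops show pale tops at scene (436.4,200) and (468.2,202.4) and the dark top at (402.9,193.3). The turquoise and red rods stand off the board and are not wanted. The yellow sector is about 1 rad counter-clockwise from the window.

Run:
```python
from h import *
from scipy.optimize import least_squares
I,K,E=load("scene0"); J,K2,E2=load("side0")
print("dowels scene z=.162")
for n,p in dict(p1=(436.4,200),p2=(468.2,202.4),dark=(402.9,193.3),teal=(423.6,237.3),red=(515.8,214.7)).items():
    w=onz(K,E,p,.162 if n in('p1','p2','dark') else .15); print(n,np.round(w,4),'->side px',np.round(proj(K2,E2,w),1))
# dowel bottoms
for n,p in dict(p2=(360+430/4.5,180+272/4.5),dark=(360+162/4.5,180+231/4.5)).items(): print('foot',n,np.round(onz(K,E,p,.012),4))
# board corners
for p in [(78,150),(503,197),(517,332),(70,283)]: print('board',np.round(onz(K,E,(360+p[0]/4.5,180+p[1]/4.5),.012),4))
for name,I,K,E in(("scene",I,K,E),("side",J,K2,E2)):
    h=cv2.cvtColor(I,cv2.COLOR_BGR2HSV)
    red=(((h[...,0]<8)|(h[...,0]>172))&(h[...,1]>150)&(h[...,2]>70))
    yel=((h[...,0]>20)&(h[...,0]<32)&(h[...,1]>170)&(h[...,2]>70))
    roi=np.zeros(red.shape,bool)
    if name=="scene": roi[150:235,215:320]=1
    else: roi[195:260,305:410]=1
    m=((red|yel)&roi).astype(np.uint8)
    cs,_=cv2.findContours(m,cv2.RETR_EXTERNAL,cv2.CHAIN_APPROX_NONE)
    pts=np.concatenate([c[:,0] for c in cs if len(c)>15])
    W=np.array([onz(K,E,p,.092)[:2] for p in pts])
    c=np.median(W,0)
    # outer points: iterate
    f=None
    for it in range(30):
        d=np.linalg.norm(W-c,axis=1); s=abs(d-.121)<(.03 if it<10 else .008)
        c=least_squares(lambda q:np.linalg.norm(W[s]-q,axis=1)-.121,c,loss='soft_l1',f_scale=.002).x
    d=np.linalg.norm(W[s]-c,axis=1)
    print(name,"axis",np.round(c,4),s.sum(),"resid",d.std())
    ys,xs=np.nonzero(yel&roi); Y=np.array([onz(K,E,p,.092)[:2] for p in zip(xs,ys)])-c
    rr=np.hypot(*Y.T);print("yellow n",len(Y),"r",np.round(np.percentile(rr,[2,50,98]),4),"ang",np.round(np.percentile(np.arctan2(Y[:,1],Y[:,0]),[2,50,98]),3))
h=cv2.cvtColor(load("scene0")[0],cv2.COLOR_BGR2HSV)
I,K,E=load("scene0")
for n,p in dict(windc=(205+292/6,150+338/5.4545)).items():
    w=onz(K,E,p,.0975);print("window",w)
for p in [(240,288),(390,312),(350,410),(190,370)]: print('frame',np.round(onz(K,E,(205+p[0]/6,150+p[1]/5.4545),.103),4))
for p in [(36,475),(552,575),(705,188)]: print('base corner z~.008',np.round(onz(K,E,(205+p[0]/6,150+p[1]/5.4545),.006),4))
for p in [(312,185),(405,115),(427,135),(328,210)]: print('knob top',np.round(onz(K,E,(205+p[0]/6,150+p[1]/5.4545),.137),4))
```

```text
dowels scene z=.162
p1 [0.5331 0.254  0.162 ] ->side px [320.4 129.6]
p2 [0.51   0.3294 0.162 ] ->side px [312.6 119.3]
dark [0.5434 0.17   0.162 ] ->side px [325.4 142.3]
teal [0.653 0.252 0.15 ] ->side px [353.2 130.8]
red [0.4934 0.4463 0.15  ] ->side px [306.4 106.9]
foot p2 [0.5123 0.332  0.012 ]
foot dark [0.5453 0.1719 0.012 ]
board [0.5014 0.1031 0.012 ]
board [0.4338 0.3636 0.012 ]
board [0.5373 0.3883 0.012 ]
board [0.6064 0.1316 0.012 ]
scene axis [ 0.6027 -0.1982] 145 resid 0.0015498205672983246
yellow n 251 r [0.0807 0.1031 0.1209] ang [0.977 1.245 1.529]
side axis [ 0.5978 -0.2037] 117 resid 0.0030882514551227413
yellow n 149 r [0.0875 0.1071 0.1248] ang [0.959 1.21  1.469]
window [ 0.70038086 -0.18343018  0.0975    ]
frame [ 0.6847 -0.2179  0.103 ]
frame [ 0.6727 -0.149   0.103 ]
frame [ 0.7343 -0.1356  0.103 ]
frame [ 0.7394 -0.2108  0.103 ]
base corner z~.008 [ 0.7606 -0.2957  0.006 ]
base corner z~.008 [ 0.7239 -0.05    0.006 ]
base corner z~.008 [ 0.4481 -0.0927  0.006 ]
knob top [ 0.6378 -0.2034  0.137 ]
knob top [ 0.5765 -0.1888  0.137 ]
knob top [ 0.5857 -0.1727  0.137 ]
knob top [ 0.6503 -0.1885  0.137 ]
```

Both sources agree on the magazine: wheel axis about (0.602,-0.198), yaw about 0.15, wheel about 1.09 rad. The tool's y axis already lies nearly across the knob bar, so I'll translate there at height.

>>> {"name": "step_arm", "arguments": {
  "increments": [
    [[-0.033,-0.036,-0.008],[0,0,0]],
    [[-0.066,-0.072,-0.016],[0,0,0]],
    [[-0.1,-0.108,-0.024],[0,0,0]],
    [[-0.134,-0.144,-0.032],[0,0,0]],
    [[-0.168,-0.18,-0.04],[0,0,0]]
  ],
  "hand": -1
}}

```text
time: 0.65
ee_pos: [0.2689, 0.3908, 0.2622]
eef_rot: [0.119, 0.993, -0.001, -0.0]
ft_force: [1.6, -0.0, 0.5]
width: 0.087
```

>>> {"name": "step_arm", "arguments": {
  "increments": [
    [[-0.034,-0.036,-0.008],[0,0,0]],
    [[-0.068,-0.072,-0.016],[0,0,0]],
    [[-0.102,-0.108,-0.024],[0,0,0]],
    [[-0.136,-0.144,-0.032],[0,0,0]],
    [[-0.17,-0.18,-0.04],[0,0,0]]
  ]
}}

```text
time: 1.15
ee_pos: [0.3905, 0.1761, 0.3022]
eef_rot: [0.119, 0.993, -0.0, -0.0]
ft_force: [1.0, 0.3, 0.6]
width: 0.0871
```

```bash
cat >> h.py <<'E'
from scipy.spatial.transform import Rotation as Rot
def goto(s,pos,yang):
    "increment (tool axes) from state s to TCP pos pointing down with tool y at world angle yang (mod pi not applied)"
    R=Rot.from_quat(s["eef_rot"]); y=np.array([np.cos(yang),np.sin(yang),0]); z=np.array([0,0,-1.]); x=np.cross(y,z)
    T=Rot.from_matrix(np.c_[x,y,z]); 
    return np.round(R.inv().apply(np.array(pos)-s["ee_pos"]),4),np.round((R.inv()*T).as_rotvec(),4)
def info(s):
    R=Rot.from_quat(s["eef_rot"]).as_matrix()
    print("t",round(s["time"],2),"pos",np.round(s["ee_pos"],4),"yang",round(np.arctan2(R[1,1],R[0,1]),3),"z",np.round(R[:,2],3),"F",np.round(s["ft_force"],1),"w",round(s["width"],4),"q",np.round(s["joint_positions"],2))
E
python3 - <<'E'
from bench import r
from h import *
s=r.read_state(); info(s); print(goto(s,[.58,-.198,.24],1.245))
E
```

```text
t 1.15 pos [0.3905 0.1761 0.3022] yang 1.332 z [-0.    -0.001 -1.   ] F [1.  0.3 0.6] w 0.0871 q [-0.9  -0.17  0.33  1.82  0.05  1.48  0.75]
(array([-0.2726, -0.3187,  0.0624]), array([-0.0006, -0.0002,  0.087 ]))
```

>>> {"name": "step_arm", "arguments": {
  "increments": [
    [[-0.032,-0.037,0],[0,0,0.02]],
    [[-0.064,-0.074,0.0],[0,0,0.04]],
    [[-0.096,-0.111,0.0],[0,0,0.06]],
    [[-0.128,-0.148,0.01],[0,0,0.08]],
    [[-0.16,-0.186,0.02],[0,0,0.087]]
  ]
}}

```text
time: 1.65
ee_pos: [0.5023, -0.0438, 0.2825]
eef_rot: [0.162, 0.987, 0.0, 0.0]
ft_force: [1.1, 0.8, -0.4]
width: 0.087
```

>>> {"name": "step_arm", "arguments": {
  "increments": [
    [[-0.02,-0.037,0.014],[0,0,0]],
    [[-0.05,-0.072,0.028],[0,0,0]],
    [[-0.08,-0.106,0.042],[0,0,0]],
    [[-0.1,-0.141,0.042],[0,0,0]],
    [[-0.1,-0.141,0.042],[0,0,0]]
  ]
}}

```text
time: 2.15
ee_pos: [0.5505, -0.2156, 0.2397]
eef_rot: [0.166, 0.986, -0.002, -0.0]
ft_force: [-0.8, -0.4, 0.2]
width: 0.0872
```

```bash
cat >> h.py <<'E'
def snap(r,n,tag):
    c=r.camera(n); cv2.imwrite(f"pics/{tag}.png",c["pixels"]); np.savez(f"{tag}.npz",**c); return c["pixels"],c["camera_matrix"],c["extrinsics"]
E
python3 - <<'E'
from bench import r
from h import *
snap(r,"wrist","w1")
s=r.read_state(); info(s)
E
```

```text
t 2.2 pos [ 0.551  -0.2127  0.2399] yang 1.239 z [-0.001 -0.002 -1.   ] F [-0.4  1.1 -0.5] w 0.0868 q [-0.38  0.31  0.84  1.57 -0.23  1.37  1.72]
```

View pics/w1.png

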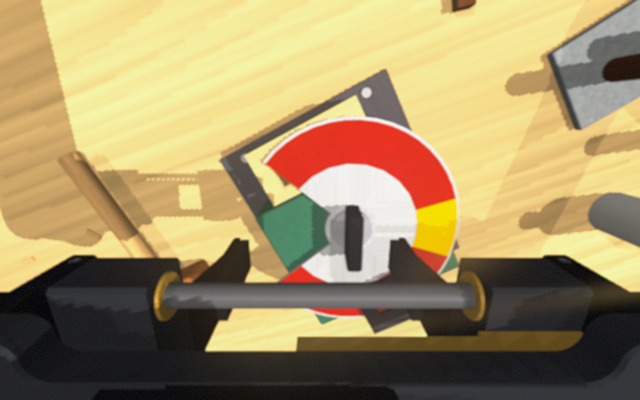

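The wrist view shows the wheel with the knob bar nearly vertical at (352,207)-(355,270) and the yellow sector at (435,228). I'll measure both, starting with a zoom.

Run:
```python
from h import *
I,K,E=load("w1")
h=cv2.cvtColor(I,cv2.COLOR_BGR2HSV)
cv2.imwrite("pics/w1c.png",cv2.resize(np.clip(I[190:290,300:460].astype(float)*1.6,0,255).astype(np.uint8),None,fx=5,fy=5,interpolation=2))
roi=np.zeros(h.shape[:2],bool); roi[80:280,240:480]=1
yel=(h[...,0]>20)&(h[...,0]<32)&(h[...,1]>190)&roi&(np.arange(640)[None]>410)
red=((h[...,0]<8)|(h[...,0]>172))&(h[...,1]>150)&roi
ys,xs=np.nonzero(red|yel); W=np.array([onz(K,E,p,.092)[:2] for p in zip(xs,ys)])
from scipy.optimize import least_squares
m=((red|yel)).astype(np.uint8); cs,_=cv2.findContours(m,cv2.RETR_EXTERNAL,cv2.CHAIN_APPROX_NONE); c0=max(cs,key=len)[:,0]
W=np.array([onz(K,E,p,.092)[:2] for p in c0]); c=np.array([.602,-.198])
for k in range(20):
    d=np.linalg.norm(W-c,axis=1); s=abs(d-.121)<.01
    q=least_squares(lambda q:np.linalg.norm(W[s]-q[:2],axis=1)-q[2],[*c,.121],loss='soft_l1',f_scale=.002).x; c=q[:2]
print("axis",q,s.sum())
ys,xs=np.nonzero(yel); Y=np.array([onz(K,E,p,.092)[:2] for p in zip(xs,ys)])-c
a=np.arctan2(Y[:,1],Y[:,0]); print(len(Y),np.percentile(a,[1,50,99]))
bar=(h[...,2]<60)&roi; bar[:, :335]=0; bar[:,375:]=0; bar[:198]=0
n,l,st,ce=cv2.connectedComponentsWithStats(bar.astype(np.uint8)); i=1+np.argmax(st[1:,4]); print(st[i],ce[i])
```

```text
axis [ 0.60371794 -0.19512352  0.11887416] 225
1760 [0.94179944 1.24342956 1.52698757]
[345 207  16  63 725] [352.42758621 240.63172414]
```

View pics/w1c.png

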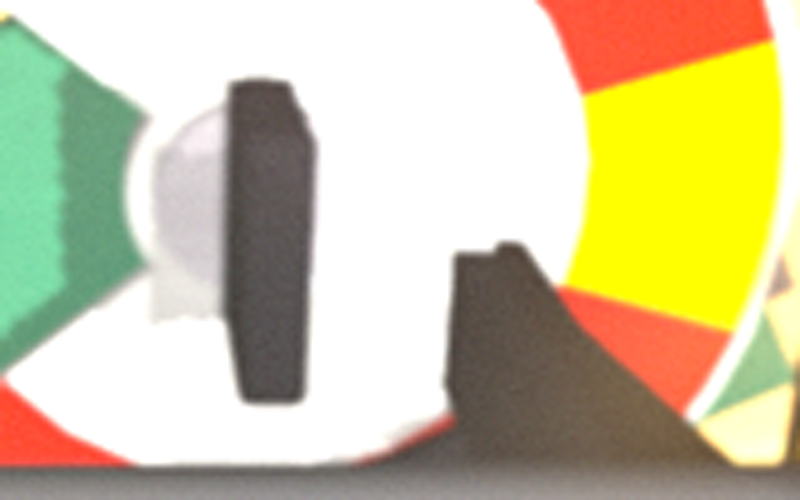

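Run:
```python
from h import *
I,K,E=load("w1")
P=[np.array(onz(K,E,(300+x/5,190+y/5),.137))[:2] for x,y in [(316,150),(305,395),(242,400)]]
print(np.round(P,4)); d=P[1]-P[0]; L=np.linalg.norm(d); print("len",L,"width",np.linalg.norm(P[2]-P[1]),"ang long",np.arctan2(d[1],d[0]))
n=np.array([-d[1],d[0]])/L
for sgn in(1,-1): print("centre",(P[0]+P[1])/2+sgn*n*.008)
print("E",E[:3,3])
import bench
s=bench.r.read_state()
for t in([.603,-.198,.17],[.603,-.198,.104]): print(goto(s,t,1.245))
```

```text
[[ 0.581  -0.1803]
 [ 0.6326 -0.1978]
 [ 0.6295 -0.2106]]
len 0.05456340204205561 width 0.013131540182933646 ang long -0.32770205869400537
centre [ 0.60937599 -0.18149088]
centre [ 0.6042261  -0.19663944]
E [ 0.47101291 -0.18736773  0.4016084 ]
(array([-0.0444,  0.031 ,  0.0698]), array([-0.0022, -0.0002, -0.0057]))
(array([-0.0444,  0.0311,  0.1358]), array([-0.0022, -0.0002, -0.0057]))
```

>>> {"name": "step_arm", "arguments": {
  "increments": [
    [[-0.023,0.016,0.02],[0,0,0]],
    [[-0.045,0.031,0.05],[0,0,0]],
    [[-0.045,0.031,0.07],[0,0,0]],
    [[-0.045,0.031,0.07],[0,0,0]]
  ]
}}

```text
time: 2.6
ee_pos: [0.6026, -0.1957, 0.1667]
eef_rot: [0.164, 0.986, -0.001, -0.003]
ft_force: [-0.7, 0.2, 0.2]
width: 0.0869
```

Run:
```python
from bench import r
from h import *
s=r.read_state(); info(s); print(goto(s,[.604,-.197,.105],1.243))
```

```text
t 2.6 pos [ 0.6026 -0.1957  0.1667] yang 1.242 z [-0.006 -0.001 -1.   ] F [-0.7  0.2  0.2] w 0.0869 q [-0.34  0.48  0.78  1.54 -0.34  1.27  1.73]
(array([-0.0021, -0.0006,  0.0617]), array([-0.0025, -0.0054, -0.0014]))
```

>>> {"name": "step_arm", "arguments": {
  "increments": [
    [[0,-0.001,0.03],[0,-0.005,0]],
    [[-0.001,-0.001,0.055],[0,-0.005,0]],
    [[-0.001,-0.001,0.06],[0,-0.005,0]],
    [[-0.001,-0.001,0.06],[0,-0.005,0]]
  ]
}}

```text
time: 3.0
ee_pos: [0.6028, -0.1967, 0.1077]
eef_rot: [0.164, 0.987, -0.001, -0.0]
ft_force: [0.1, -0.5, 1.0]
width: 0.0873
```

>>> {"name": "step_arm", "arguments": {
  "increments": [
    [[0,0,0],[0,0,0]],
    [[0,0,0],[0,0,0]],
    [[0,0,0],[0,0,0]],
    [[0,0,0],[0,0,0]],
    [[0,0,0],[0,0,0]]
  ],
  "hand": 1,
  "grip_force": 30
}}

```text
time: 3.5
ee_pos: [0.6029, -0.1967, 0.1079]
eef_rot: [0.164, 0.987, -0.001, -0.0]
ft_force: [-0.3, 0.1, 1.0]
width: 0.0548
```

Run:
```python
from bench import r
from h import *
s=r.read_state(); info(s); print(goto(s,[.604,-.197,.105],.15))
```

```text
t 3.5 pos [ 0.6029 -0.1967  0.1079] yang 1.242 z [-0.001 -0.002 -1.   ] F [-0.3  0.1  1. ] w 0.0548 q [-0.32  0.53  0.75  1.6  -0.38  1.16  1.76]
(array([-0.0011,  0.    ,  0.0029]), array([-1.900e-03,  1.000e-03,  1.092e+00]))
```

Fingers are still closing, so I'll wait.

>>> {"name": "step_arm", "arguments": {
  "increments": [
    [[0,0,0],[0,0,0]],
    [[0,0,0],[0,0,0]],
    [[0,0,0],[0,0,0]],
    [[0,0,0],[0,0,0]],
    [[0,0,0],[0,0,0]]
  ]
}}

```text
time: 4.0
ee_pos: [0.603, -0.1963, 0.1079]
eef_rot: [0.164, 0.987, -0.001, -0.0]
ft_force: [-4.1, -4.3, -0.8]
width: 0.0159
```

>>> {"name": "step_arm", "arguments": {
  "increments": [
    [[0,0,0],[0,0,0]],
    [[0,0,0],[0,0,0]],
    [[0,0,0],[0,0,0]]
  ]
}}

```text
time: 4.3
ee_pos: [0.603, -0.1964, 0.1079]
eef_rot: [0.164, 0.987, -0.001, -0.0]
ft_force: [-0.7, -0.3, -0.0]
width: 0.0159
```

>>> {"name": "step_arm", "arguments": {
  "increments": [
    [[0,0,0],[0,0,0.1]],
    [[0,0,0],[0,0,0.2]],
    [[0,0,0],[0,0,0.3]],
    [[0,0,0],[0,0,0.4]],
    [[0,0,0],[0,0,0.5]]
  ]
}}

```text
time: 4.8
ee_pos: [0.6035, -0.1957, 0.1079]
eef_rot: [0.404, 0.915, -0.0, 0.0]
ft_force: [1.3, 2.4, -0.8]
width: 0.0158
```

Run:
```python
from bench import r
from h import *
s=r.read_state(); info(s); print(goto(s,[.604,-.197,.108],.15))
```

```text
t 4.8 pos [ 0.6035 -0.1957  0.1079] yang 0.739 z [-0.    -0.001 -1.   ] F [ 1.3  2.4 -0.8] w 0.0158 q [-0.39  0.57  0.86  1.61 -0.45  1.18  1.31]
(array([-0.0013, -0.0005, -0.0001]), array([-5.000e-04,  8.000e-04,  5.889e-01]))
```

>>> {"name": "step_arm", "arguments": {
  "increments": [
    [[0,0,0],[0,0,0.12]],
    [[0,0,0],[0,0,0.24]],
    [[0,0,0],[0,0,0.36]],
    [[0,0,0],[0,0,0.48]],
    [[0,0,0],[0,0,0.59]]
  ]
}}

```text
time: 5.3
ee_pos: [0.6044, -0.1953, 0.1079]
eef_rot: [0.654, 0.756, 0.0, 0.001]
ft_force: [4.0, -0.3, -3.5]
width: 0.0159
```

>>> {"name": "step_arm", "arguments": {
  "increments": [
    [[0,0,0],[0,0,0]],
    [[0,0,0],[0,0,0]]
  ]
}}

```text
time: 5.5
ee_pos: [0.6044, -0.1953, 0.1079]
eef_rot: [0.653, 0.757, -0.0, 0.001]
ft_force: [1.1, -0.4, -0.8]
width: 0.0153
```

Run:
```python
from bench import r
from h import *
s=r.read_state(); info(s)
I,_,_=snap(r,"scene","s2"); J,_,_=snap(r,"side","sd2")
a=cv2.resize(I[140:260,200:340],None,fx=5,fy=5,interpolation=2)
cv2.imwrite("pics/s2c.png",a)
```

```text
t 5.5 pos [ 0.6044 -0.1953  0.1079] yang 0.148 z [ 0.001 -0.001 -1.   ] F [ 1.1 -0.4 -0.8] w 0.0153 q [-0.46  0.63  0.99  1.61 -0.55  1.21  0.79]
```

View pics/s2c.png

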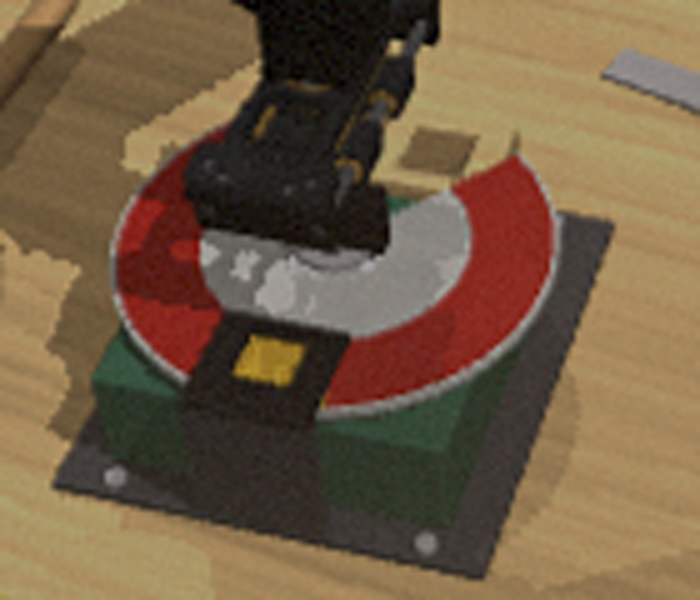

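Yellow fills the window at crop (270,360). Release, rise, and check from the wrist camera.

>>> {"name": "step_arm", "arguments": {
  "increments": [
    [[0,0,0],[0,0,0]],
    [[0,0,0],[0,0,0]],
    [[0,0,0],[0,0,0]],
    [[0,0,0],[0,0,0]],
    [[0,0,0],[0,0,0]]
  ],
  "hand": 0
}}

```text
time: 6.1
ee_pos: [0.6044, -0.1953, 0.1079]
eef_rot: [0.653, 0.757, 0.0, 0.001]
ft_force: [-0.4, -0.3, -0.1]
width: 0.0416
```

>>> {"name": "step_arm", "arguments": {
  "increments": [
    [[0,0,-0.03],[0,0,0]],
    [[0,0,-0.07],[0,0,0]],
    [[0.02,0,-0.11],[0,0,0]],
    [[0.04,0,-0.15],[0,0,0]],
    [[0.04,0,-0.17],[0,0,0]]
  ]
}}

```text
time: 6.6
ee_pos: [0.5993, -0.1532, 0.2812]
eef_rot: [0.652, 0.758, 0.002, 0.002]
ft_force: [0.8, -0.2, -0.6]
width: 0.0434
```

Run:
```python
from bench import r
from h import *
s=r.read_state(); info(s)
snap(r,"wrist","w2"); snap(r,"side","sd3"); I,_,_=snap(r,"scene","s3")
cv2.imwrite("pics/s3c.png",cv2.resize(I[140:260,200:340],None,fx=5,fy=5,interpolation=2))
```

```text
t 6.6 pos [ 0.5993 -0.1532  0.2812] yang 0.151 z [ 0.005 -0.    -1.   ] F [ 0.8 -0.2 -0.6] w 0.0434 q [-0.61  0.46  1.11  1.44 -0.41  1.49  0.64]
```

View pics/w2.png

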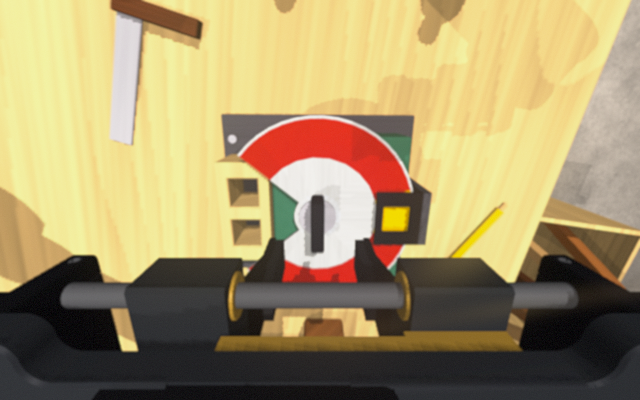

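View pics/s3c.png

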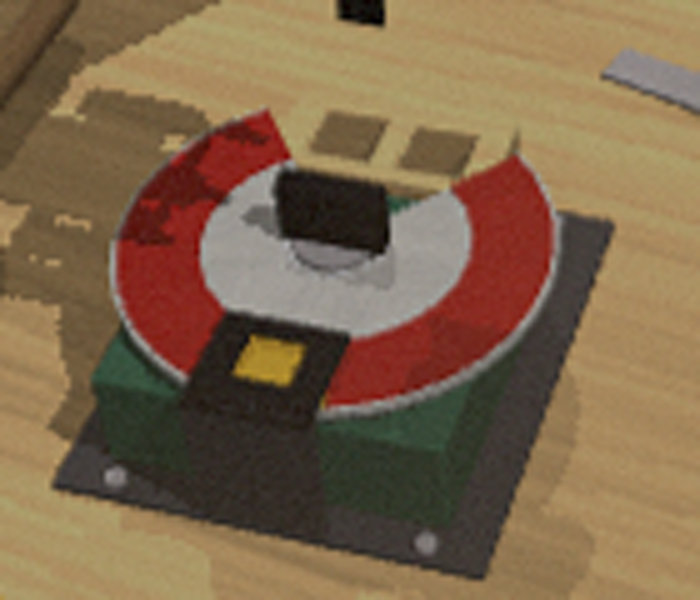

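The window is filled with yellow (wrist (395,219)) and both pockets are open at wrist (245,192) and (247,233). Now I'll measure the pocket mouths.

Run:
```python
from h import *
I,K,E=load("w2")
c=np.array([.6044,-.1953])
def mag(cc,yaw,x,y): 
    return cc+np.array([np.cos(yaw)*x-np.sin(yaw)*y,np.sin(yaw)*x+np.cos(yaw)*y])
for w,(I,K,E) in {"w2":load("w2"),"s3":load("s3")}.items():
  V=cv2.resize(I,None,fx=6,fy=6,interpolation=2)
  for cc,yaw,col in((c,.15,(255,0,0)),):
    for py in(-28,28):
        q=[proj(K,E,[*mag(cc,yaw,(-96+a)*1e-3,(py+b)*1e-3),.083]) for a,b in((-19,-19),(19,-19),(19,19),(-19,19))]
        cv2.polylines(V,[np.int32(np.array(q)*6+3)],True,col,1)
    q=[proj(K,E,[*mag(cc,yaw,(99+a)*1e-3,b*1e-3),.103]) for a,b in((-17,-17),(17,-17),(17,17),(-17,17))]
    cv2.polylines(V,[np.int32(np.array(q)*6+3)],True,col,1)
  x0,y0=(215,145) if w=="w2" else (250,150)
  if w=="w2": cv2.imwrite("pics/w2c.png",V[140*6:240*6,310*4*0+215*6:345*6])
  else: cv2.imwrite("pics/s3d.png",V[155*6:225*6,225*6:310*6])
  print(w)
```

```text
w2
s3
```

View pics/w2c.png

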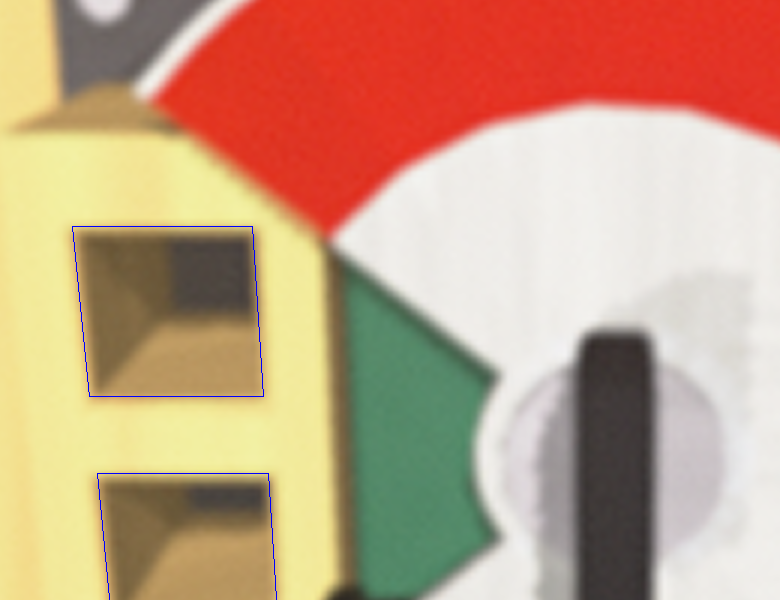

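View pics/s3d.png

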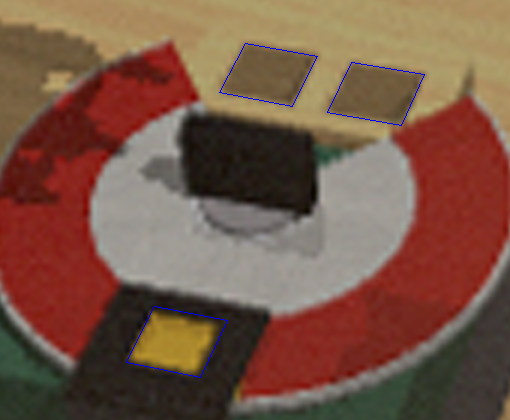

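The projected pocket outlines match the picture within about 1-2 mm. I'll use axis (0.605,-0.196) and yaw 0.15. Next, move over to the dowel row, staying high.

Run:
```python
from bench import r
from h import *
s=r.read_state(); info(s); print(goto(s,[.53,.19,.31],.2))
```

```text
t 6.75 pos [ 0.5987 -0.1556  0.2789] yang 0.148 z [ 0.004 -0.001 -1.   ] F [-0.4 -0.1 -0.4] w 0.0437 q [-0.6   0.46  1.11  1.44 -0.41  1.49  0.64]
(array([ 0.3519, -0.0169, -0.0317]), array([ 0.0034,  0.0017, -0.052 ]))
```

>>> {"name": "step_arm", "arguments": {
  "increments": [
    [[0.045,-0.003,-0.015],[0,0,-0.01]],
    [[0.09,-0.005,-0.03],[0,0,-0.02]],
    [[0.135,-0.008,-0.032],[0,0,-0.03]],
    [[0.18,-0.01,-0.032],[0,0,-0.04]],
    [[0.225,-0.012,-0.032],[0,0,-0.052]]
  ],
  "hand": -1
}}

```text
time: 7.25
ee_pos: [0.5525, 0.0666, 0.3093]
eef_rot: [0.633, 0.774, 0.0, 0.001]
ft_force: [0.6, 0.6, 0.4]
width: 0.0762
```

>>> {"name": "step_arm", "arguments": {
  "increments": [
    [[0.045,-0.003,0],[0,0,0]],
    [[0.09,-0.005,0],[0,0,0]],
    [[0.13,-0.007,0],[0,0,0]],
    [[0.13,-0.007,0],[0,0,0]],
    [[0.13,-0.007,0],[0,0,0]]
  ]
}}

```text
time: 7.75
ee_pos: [0.5192, 0.1931, 0.3078]
eef_rot: [0.632, 0.775, -0.001, 0.001]
ft_force: [1.1, 0.2, -0.2]
width: 0.0871
```

Run:
```python
from bench import r
from h import *
s=r.read_state(); info(s); snap(r,"wrist","w3")
```

```text
t 7.75 pos [0.5192 0.1931 0.3078] yang 0.202 z [ 0.001 -0.003 -1.   ] F [ 1.1  0.2 -0.2] w 0.0871 q [-1.42  0.24  1.17  1.56 -0.22  1.49 -0.03]
```

View pics/w3.png

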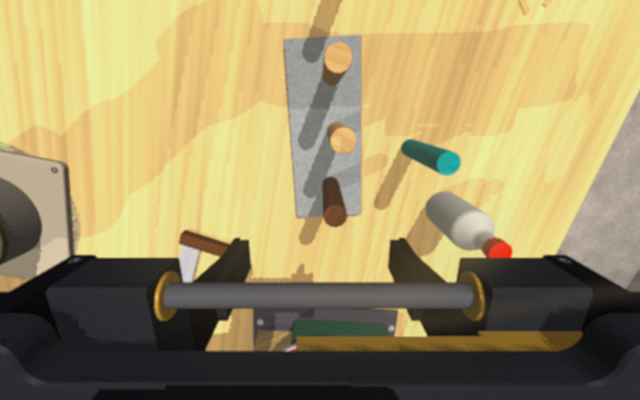

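The wrist view shows the pale tops at (338,57) and (343,139), the dark one at (334,215), turquoise at (450,162) and the bottle cap at (498,248).

Run:
```python
from h import *
I,K,E=load("w3")
h=cv2.cvtColor(I,cv2.COLOR_BGR2HSV)
for u,v in((338,57),(343,139)):
    print(h[v,u], h[v+15,u-3] )
    g=h[v-25:v+25,u-25:u+25]; ref=h[v,u].astype(int)
    m=(abs(g[...,0].astype(int)-ref[0])<5)&(g[...,1]>90)&(g[...,2]>190)
    n,l,st,ce=cv2.connectedComponentsWithStats(m.astype(np.uint8)); i=l[25,25]
    px=ce[i]+[u-25,v-25]; print(st[i],px,np.round(onz(K,E,px,.162),4))
print(np.round(onz(K,E,(334,215),.162),4), "glue cap",np.round(onz(K,E,(498,250),.17),3),"teal",np.round(onz(K,E,(450,162),.15),3))
cv2.imwrite("pics/w3c.png",cv2.resize(I[30:240,270:400],None,fx=2.8,fy=2.8))
```

```text
[ 18 129 230] [ 17 135 189]
[ 12  10  27  31 661] [337.84114977  56.93645991] [0.5104 0.3285 0.162 ]
[ 17 132 226] [ 18  27 170]
[ 13  13  25  26 500] [343.258 139.774] [0.5332 0.2533 0.162 ]
[0.542  0.1694 0.162 ] glue cap [0.736 0.168 0.17 ] teal [0.657 0.253 0.15 ]
```

View pics/w3c.png

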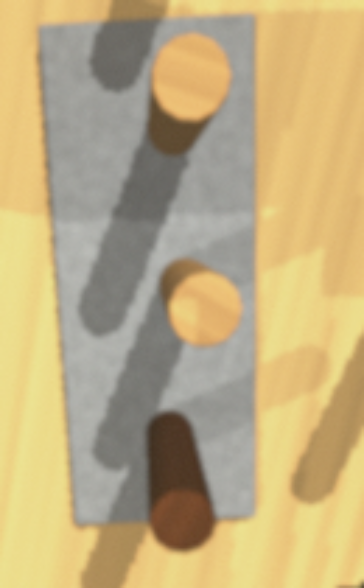

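Run:
```python
from bench import r
from h import *
s=r.read_state(); info(s); print(goto(s,[.510,.329,.24],.2))
```

```text
t 7.8 pos [0.5197 0.1916 0.3082] yang 0.199 z [ 0.001 -0.002 -1.   ] F [0.1 0.  0.3] w 0.0874 q [-1.41  0.24  1.17  1.56 -0.22  1.49 -0.03]
(array([0.1367, 0.0176, 0.0678]), array([ 0.0008,  0.0027, -0.0007]))
```

>>> {"name": "step_arm", "arguments": {
  "increments": [
    [[0.045,0.006,0.0],[0,0,0]],
    [[0.09,0.012,0.02],[0,0,0]],
    [[0.137,0.0175,0.04],[0,0,0]],
    [[0.137,0.0175,0.068],[0,0,0]],
    [[0.137,0.0175,0.068],[0,0,0]]
  ]
}}

```text
time: 8.3
ee_pos: [0.5088, 0.3277, 0.236]
eef_rot: [0.634, 0.774, -0.004, 0.001]
ft_force: [0.5, -1.1, -0.2]
width: 0.0869
```

Run:
```python
from bench import r
from h import *
s=r.read_state(); info(s); print(goto(s,[.510,.329,.112],.2))
```

```text
t 8.3 pos [0.5088 0.3277 0.236 ] yang 0.199 z [-0.003 -0.007 -1.   ] F [ 0.5 -1.1 -0.2] w 0.0869 q [-1.44  0.44  1.06  1.53 -0.38  1.4  -0.15]
(array([0.0018, 0.002 , 0.124 ]), array([-0.0041,  0.0068, -0.0015]))
```

>>> {"name": "step_arm", "arguments": {
  "increments": [
    [[0.001,0.001,0.035],[-0.004,0.006,0]],
    [[0.002,0.002,0.07],[-0.004,0.006,0]],
    [[0.002,0.002,0.105],[-0.004,0.006,0]],
    [[0.002,0.002,0.124],[-0.004,0.006,0]],
    [[0.002,0.002,0.124],[-0.004,0.006,0]]
  ]
}}

```text
time: 8.8
ee_pos: [0.5102, 0.3262, 0.1112]
eef_rot: [0.635, 0.773, -0.002, 0.0]
ft_force: [-0.0, -0.1, 0.1]
width: 0.0872
```

Run:
```python
from bench import r
from h import *
s=r.read_state(); info(s); print(goto(s,[.510,.329,.112],.2))
I,_,_=snap(r,"wrist","w4"); I2,_,_=snap(r,"scene","s4"); cv2.imwrite("pics/s4c.png",cv2.resize(I2[130:290,360:530],None,fx=3.5,fy=3.5))
```

```text
t 8.8 pos [0.5102 0.3262 0.1112] yang 0.195 z [-0.002 -0.003 -1.   ] F [-0.  -0.1  0.1] w 0.0872 q [-1.38  0.54  0.98  1.69 -0.48  1.18 -0.08]
(array([ 0.0028,  0.0003, -0.0008]), array([-0.0023,  0.0025, -0.0052]))
```

View pics/w4.png

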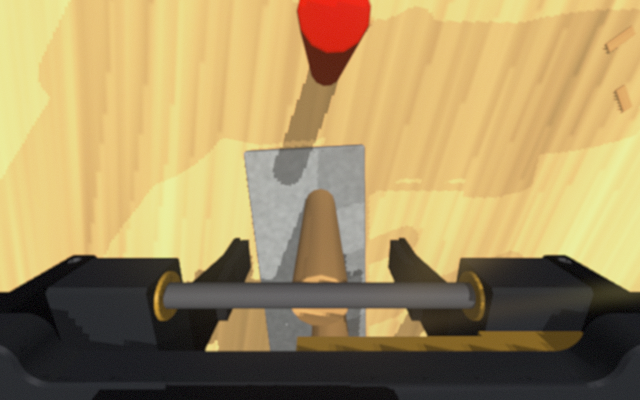

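View pics/s4c.png

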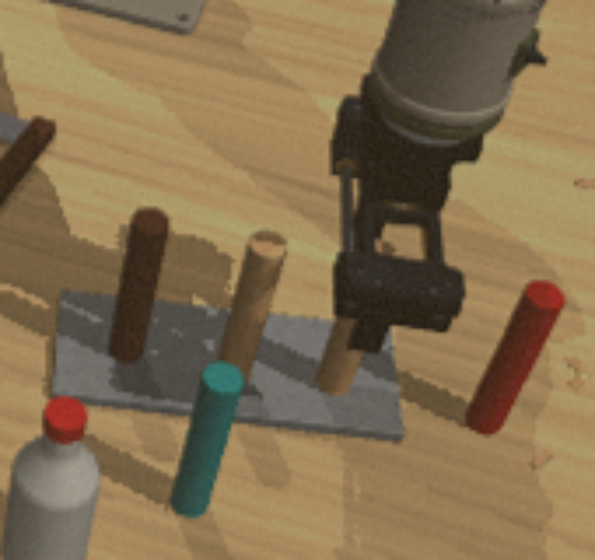

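The pale dowel stands centred between the open jaws (wrist (322,290)). Small x correction, then close.

>>> {"name": "step_arm", "arguments": {
  "increments": [
    [[0.003,0,0],[-0.002,0.002,0]],
    [[0.003,0,0],[-0.002,0.002,0]],
    [[0.003,0,0],[-0.002,0.002,0]],
    [[0.003,0,0],[-0.002,0.002,0]],
    [[0.003,0,0],[-0.002,0.002,0]]
  ],
  "hand": 1,
  "grip_force": 20
}}

```text
time: 9.4
ee_pos: [0.5109, 0.3307, 0.114]
eef_rot: [0.635, 0.773, 0.002, 0.0]
ft_force: [0.3, -1.0, -0.2]
width: 0.0551
```

>>> {"name": "step_arm", "arguments": {
  "increments": [
    [[0,0,0],[0,0,0]],
    [[0,0,0],[0,0,0]],
    [[0,0,0],[0,0,0]],
    [[0,0,0],[0,0,0]],
    [[0,0,0],[0,0,0]]
  ]
}}

```text
time: 9.9
ee_pos: [0.5109, 0.3307, 0.114]
eef_rot: [0.635, 0.773, 0.002, 0.001]
ft_force: [-1.3, -0.1, -0.6]
width: 0.0276
```

>>> {"name": "step_arm", "arguments": {
  "increments": [
    [[0,0,0],[0,0,0]],
    [[0,0,-0.02],[0,0,0]],
    [[0,0,-0.05],[0,0,0]],
    [[0,0,-0.09],[0,0,0]],
    [[0,0,-0.135],[0,0,0]]
  ]
}}

```text
time: 10.4
ee_pos: [0.5098, 0.3301, 0.2497]
eef_rot: [0.635, 0.773, 0.001, 0.0]
ft_force: [0.7, 1.5, -1.0]
width: 0.0276
```

Run:
```python
from bench import r
from h import *
s=r.read_state(); info(s); print(goto(s,[.514,-.238,.30],.15))
I2,_,_=snap(r,"side","sd5"); cv2.imwrite("pics/sd5c.png",cv2.resize(I2[30:200,250:420],None,fx=3.4,fy=3.4))
```

```text
t 10.4 pos [0.5098 0.3301 0.2497] yang 0.196 z [ 0.002  0.001 -1.   ] F [ 0.7  1.5 -1. ] w 0.0276 q [-1.44  0.43  1.07  1.52 -0.38  1.42 -0.16]
(array([-0.558 , -0.1063, -0.0509]), array([ 0.002 , -0.0007,  0.0458]))
```

View pics/sd5c.png

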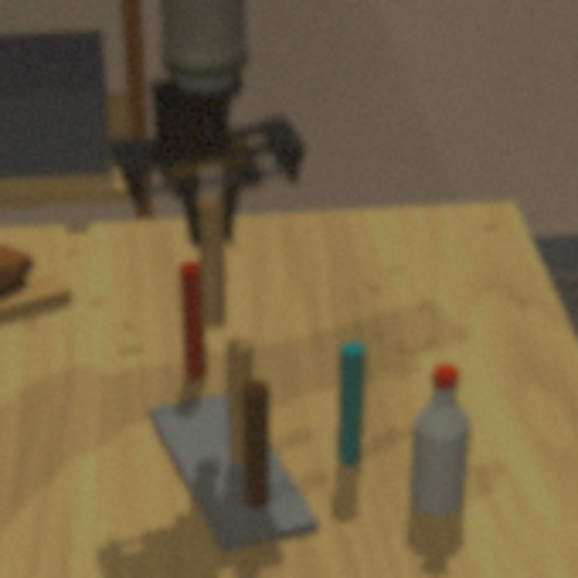

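The dowel is held upright. Lift further, then traverse to pocket a.

>>> {"name": "step_arm", "arguments": {
  "increments": [
    [[0,0,-0.035],[0,0,0]],
    [[-0.025,-0.005,-0.065],[0,0,0.01]],
    [[-0.07,-0.013,-0.065],[0,0,0.02]],
    [[-0.115,-0.022,-0.065],[0,0,0.03]],
    [[-0.16,-0.03,-0.065],[0,0,0.045]]
  ]
}}

```text
time: 10.95
ee_pos: [0.5137, 0.1657, 0.3213]
eef_rot: [0.652, 0.758, 0.006, 0.001]
ft_force: [0.3, -0.5, 0.5]
width: 0.0276
```

>>> {"name": "step_arm", "arguments": {
  "increments": [
    [[-0.045,-0.007,0],[0,0,0]],
    [[-0.09,-0.014,0],[0,0,0]],
    [[-0.135,-0.021,0],[0,0,0]],
    [[-0.18,-0.028,0],[0,0,0]],
    [[-0.225,-0.035,0],[0,0,0]]
  ]
}}

```text
time: 11.45
ee_pos: [0.5123, -0.0637, 0.3196]
eef_rot: [0.652, 0.758, 0.007, 0.001]
ft_force: [1.0, -0.0, -1.0]
width: 0.0281
```

Run:
```python
from bench import r
from h import *
s=r.read_state(); info(s); print(goto(s,[.514,-.238,.27],.15))
```

```text
t 11.45 pos [ 0.5123 -0.0637  0.3196] yang 0.151 z [ 0.01  0.01 -1.  ] F [ 1. -0. -1.] w 0.0281 q [-1.21  0.03  1.3   1.64 -0.04  1.49  0.25]
(array([-0.173 , -0.025 ,  0.0479]), array([ 0.0112, -0.0082,  0.0006]))
```

>>> {"name": "step_arm", "arguments": {
  "increments": [
    [[-0.035,-0.004,0.01],[0,0,0]],
    [[-0.075,-0.01,0.02],[0.005,-0.004,0]],
    [[-0.115,-0.017,0.03],[0.011,-0.008,0]],
    [[-0.155,-0.023,0.04],[0.011,-0.008,0]],
    [[-0.173,-0.025,0.048],[0.011,-0.008,0]]
  ]
}}

```text
time: 11.95
ee_pos: [0.5125, -0.2423, 0.269]
eef_rot: [0.654, 0.757, -0.001, 0.0]
ft_force: [-0.2, 0.5, -0.5]
width: 0.0275
```

>>> {"name": "step_arm", "arguments": {
  "increments": [
    [[0,0,0],[0,0,0]],
    [[0,0,0],[0,0,0]]
  ]
}}

```text
time: 12.15
ee_pos: [0.512, -0.2428, 0.2688]
eef_rot: [0.654, 0.756, -0.001, -0.0]
ft_force: [0.7, -0.2, -1.6]
width: 0.0275
```

Run:
```python
from bench import r
from h import *
s=r.read_state(); info(s); print(goto(s,[.5143,-.238,.21],.15))
```

```text
t 12.15 pos [ 0.512  -0.2428  0.2688] yang 0.144 z [-0.001 -0.001 -1.   ] F [ 0.7 -0.2 -1.6] w 0.0275 q [-0.6   0.34  1.22  1.59 -0.32  1.43  0.79]
(array([0.0045, 0.0031, 0.0588]), array([-0.0016,  0.001 , -0.0062]))
```

>>> {"name": "step_arm", "arguments": {
  "increments": [
    [[0.0045,0.003,0.02],[0,0,-0.006]],
    [[0.0045,0.003,0.04],[0,0,-0.006]],
    [[0.0045,0.003,0.058],[0,0,-0.006]],
    [[0.0045,0.003,0.058],[0,0,-0.006]]
  ]
}}

```text
time: 12.55
ee_pos: [0.5141, -0.2353, 0.2094]
eef_rot: [0.651, 0.759, -0.001, -0.001]
ft_force: [-0.9, 0.1, -0.4]
width: 0.0274
```

Run:
```python
from bench import r
from h import *
s=r.read_state(); info(s); print(goto(s,[.5143,-.238,.18],.15))
I,_,_=snap(r,"side","sd6"); I2,_,_=snap(r,"scene","s6")
a=cv2.resize(I[170:290,290:420],None,fx=3,fy=3,interpolation=2); b=cv2.resize(I2[130:250,210:340],None,fx=3,fy=3,interpolation=2)
cv2.imwrite("pics/c6.png",np.hstack([a,b]))
```

```text
t 12.55 pos [ 0.5141 -0.2353  0.2094] yang 0.153 z [-0.004  0.    -1.   ] F [-0.9  0.1 -0.4] w 0.0274 q [-0.58  0.38  1.18  1.68 -0.36  1.32  0.81]
(array([-0.0027, -0.0001,  0.0294]), array([-0.0034, -0.0009,  0.0028]))
```

View pics/c6.png

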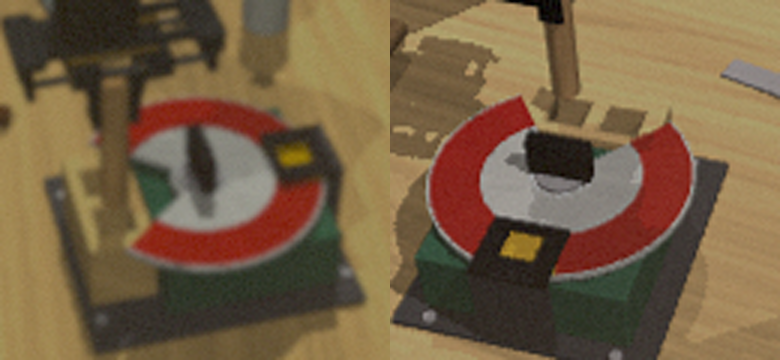

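```bash
python3 - <<'E'
from h import *
for tag,uv in(("sd6",(290+117/3,170+228/3)),("s6",(210+178/3,130+97/3))):
    I,K,E=load(tag); p=onz(K,E,uv,.1075)
    d=(p-E[:3,3])[:2]; d/=np.linalg.norm(d); print(tag,np.round(p[:2]+d*.014,4))
    # expected foot centre rendered
    print(np.round(proj(K,E,[.5141,-.2353,.1075]),1))
E
python3 - <<'E'
import cv2
a=cv2.imread("pics/sd6.png");b=cv2.imread("pics/s6.png")
import numpy as np
cv2.imwrite("pics/c6z.png",np.hstack([cv2.resize(a[210:260,305:355],None,fx=8,fy=8,interpolation=2),cv2.resize(b[130:180,245:295],None,fx=8,fy=8,interpolation=2)]))
E
```

```text
sd6 [ 0.5132 -0.266 ]
[328.3 235. ]
s6 [ 0.5074 -0.2394]
[269.1 161. ]
```

View pics/c6z.png

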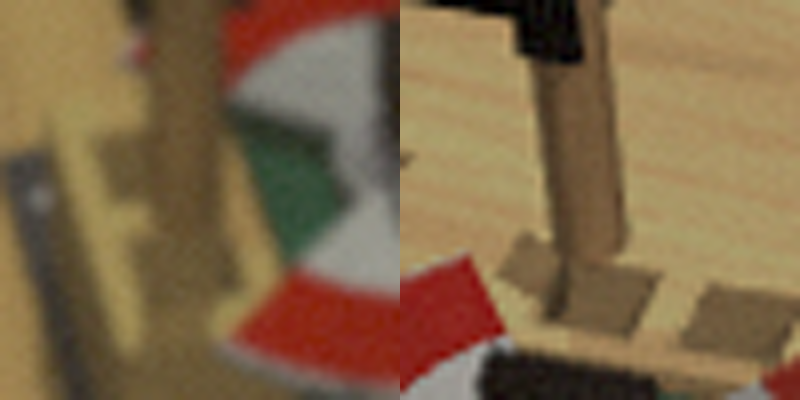

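Run:
```python
from h import *
out=[]
for tag,(y0,x0) in(("sd6",(200,300)),("s6",(130,245))):
    I,K,E=load(tag); V=cv2.resize(I,None,fx=8,fy=8,interpolation=2)
    for z,col in((.1075,(255,0,0)),(.16,(0,255,0))):
        q=[proj(K,E,[.5141+.014*np.cos(t),-.2353+.014*np.sin(t),z]) for t in np.linspace(0,6.283,40)]
        cv2.polylines(V,[np.int32((np.array(q)+.5)*8)],True,col,1)
    out.append(V[y0*8:y0*8+400,x0*8:x0*8+400])
cv2.imwrite("pics/c6y.png",np.hstack(out))
```

```text
(no output)
```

View pics/c6y.png

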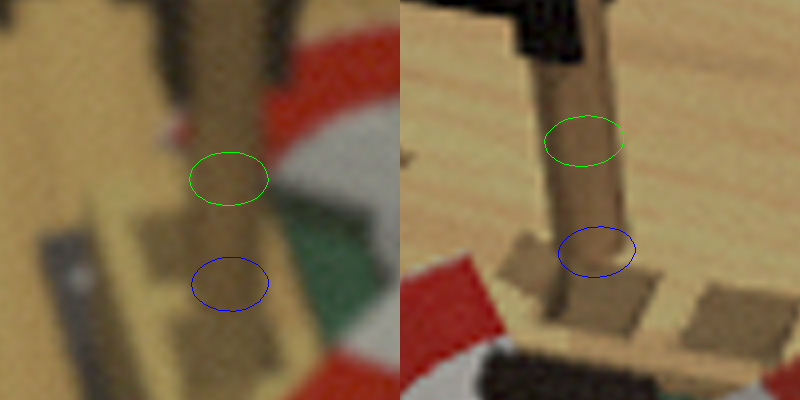

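In-plane offsets are about 1-2 mm, well inside the 5 mm clearance. The foot looks 2-4 mm higher than computed, so I'll lower to contact while watching the force.

>>> {"name": "step_arm", "arguments": {
  "increments": [
    [[-0.002,0,0.01],[-0.003,0,0]],
    [[-0.002,0,0.03],[-0.003,0,0]],
    [[-0.002,0,0.05],[-0.003,0,0]],
    [[-0.002,0,0.07],[-0.003,0,0]],
    [[-0.002,0,0.085],[-0.003,0,0]]
  ]
}}

```text
time: 13.15
ee_pos: [0.5152, -0.2386, 0.1259]
eef_rot: [0.651, 0.759, 0.001, 0.001]
ft_force: [0.0, 0.6, -0.1]
width: 0.0276
```

Run:
```python
from bench import r
from h import *
s=r.read_state(); info(s); print(goto(s,[.5143,-.2375,.11],.15))
```

```text
t 13.15 pos [ 0.5152 -0.2386  0.1259] yang 0.152 z [ 0.003 -0.    -1.   ] F [ 0.   0.6 -0.1] w 0.0276 q [-0.51  0.47  1.1   1.78 -0.45  1.17  0.88]
(array([ 0.0012, -0.0008,  0.0159]), array([0.0024, 0.0007, 0.0022]))
```

>>> {"name": "step_arm", "arguments": {
  "increments": [
    [[0,0,0.005],[0.002,0,0]],
    [[0,0,0.01],[0.002,0,0]],
    [[0,0,0.013],[0.002,0,0]],
    [[0,0,0.013],[0.002,0,0]]
  ]
}}

```text
time: 13.55
ee_pos: [0.5155, -0.2387, 0.1131]
eef_rot: [0.651, 0.759, -0.0, 0.001]
ft_force: [-0.1, -0.3, -0.1]
width: 0.0274
```

>>> {"name": "step_arm", "arguments": {
  "increments": [
    [[0,0,0.001],[0,0,0]],
    [[0,0,0.002],[0,0,0]],
    [[0,0,0.003],[0,0,0]],
    [[0,0,0.003],[0,0,0]]
  ]
}}

```text
time: 13.95
ee_pos: [0.5155, -0.2386, 0.11]
eef_rot: [0.651, 0.759, 0.0, 0.001]
ft_force: [-0.1, 0.3, -1.0]
width: 0.0276
```

>>> {"name": "step_arm", "arguments": {
  "increments": [
    [[0,0,0.001],[0,0,0]],
    [[0,0,0.002],[0,0,0]],
    [[0,0,0.002],[0,0,0]]
  ]
}}

```text
time: 14.25
ee_pos: [0.5159, -0.2395, 0.1098]
eef_rot: [0.651, 0.759, 0.0, 0.001]
ft_force: [-4.6, 2.3, 17.9]
width: 0.0276
```

Contact came at TCP z = 0.110, as predicted for the floor. Release partly.

>>> {"name": "step_arm", "arguments": {
  "increments": [
    [[0,0,-0.001],[0,0,0]],
    [[0,0,-0.001],[0,0,0]],
    [[0,0,-0.001],[0,0,0]],
    [[0,0,-0.001],[0,0,0]],
    [[0,0,-0.001],[0,0,0]]
  ],
  "hand": -0.4
}}

```text
time: 14.75
ee_pos: [0.5158, -0.2394, 0.1106]
eef_rot: [0.651, 0.759, 0.0, 0.001]
ft_force: [0.5, -0.1, -1.3]
width: 0.0573
```

>>> {"name": "step_arm", "arguments": {
  "increments": [
    [[0,0,0],[0,0,0]],
    [[0,0,-0.02],[0,0,0]],
    [[0,0,-0.06],[0,0,0]],
    [[0,0,-0.105],[0,0,0]],
    [[0,0,-0.15],[0,0,0]]
  ]
}}

```text
time: 15.25
ee_pos: [0.5151, -0.2392, 0.2621]
eef_rot: [0.652, 0.759, 0.0, 0.001]
ft_force: [0.5, -1.0, -0.2]
width: 0.061
```

Run:
```python
from bench import r
from h import *
s=r.read_state(); info(s); print(goto(s,[.533,.2535,.26],.2))
I,_,_=snap(r,"side","sd7"); I2,_,_=snap(r,"scene","s7"); snap(r,"wrist","w7")
a=cv2.resize(I[170:290,290:420],None,fx=3,fy=3,interpolation=2); b=cv2.resize(I2[130:250,210:340],None,fx=3,fy=3,interpolation=2)
cv2.imwrite("pics/c7.png",np.hstack([a,b]))
```

```text
t 15.25 pos [ 0.5151 -0.2392  0.2621] yang 0.151 z [ 0.001 -0.001 -1.   ] F [ 0.5 -1.  -0.2] w 0.061 q [-0.6   0.35  1.21  1.6  -0.33  1.42  0.79]
(array([0.4844, 0.092 , 0.0017]), array([ 0.0013,  0.001 , -0.0486]))
```

View pics/c7.png

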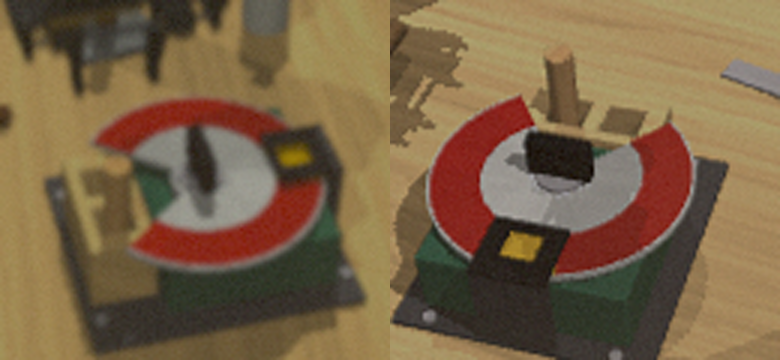

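The first dowel stands in pocket a, and the window still shows yellow. Go for the second dowel.

>>> {"name": "step_arm", "arguments": {
  "increments": [
    [[0.045,0.012,0],[0,0,-0.01]],
    [[0.09,0.024,0],[0,0,-0.02]],
    [[0.135,0.036,0],[0,0,-0.03]],
    [[0.18,0.046,0],[0,0,-0.04]],
    [[0.225,0.055,0],[0,0,-0.048]]
  ],
  "hand": -1
}}

```text
time: 15.9
ee_pos: [0.5363, -0.0071, 0.2619]
eef_rot: [0.633, 0.774, 0.001, 0.002]
ft_force: [1.2, 0.2, 0.2]
width: 0.0859
```

>>> {"name": "step_arm", "arguments": {
  "increments": [
    [[0.045,0.009,0],[0,0,0]],
    [[0.09,0.015,0],[0,0,0]],
    [[0.135,0.022,0],[0,0,0]],
    [[0.18,0.026,0],[0,0,0]],
    [[0.225,0.026,0],[0,0,0]]
  ]
}}

```text
time: 16.4
ee_pos: [0.5161, 0.2205, 0.2603]
eef_rot: [0.633, 0.774, 0.0, 0.002]
ft_force: [1.0, 0.0, 0.2]
width: 0.0868
```

Run:
```python
from bench import r
from h import *
s=r.read_state(); info(s); print(goto(s,[.533,.2535,.23],.2))
I,K,E=load("s7"); print(np.round(proj(K,E,[.5158,-.2394,.158]),1))
```

```text
t 16.4 pos [0.5161 0.2205 0.2603] yang 0.201 z [ 0.004 -0.002 -1.   ] F [1.  0.  0.2] w 0.0868 q [-1.43  0.29  1.16  1.62 -0.27  1.4  -0.05]
(array([0.0291, 0.0231, 0.0303]), array([0.0037, 0.003 , 0.0009]))
[266.  147.6]
```

>>> {"name": "step_arm", "arguments": {
  "increments": [
    [[0.02,0.015,0.0],[0.003,0.003,0]],
    [[0.029,0.023,0.015],[0.003,0.003,0]],
    [[0.029,0.023,0.03],[0.003,0.003,0]],
    [[0.029,0.023,0.03],[0.003,0.003,0]]
  ]
}}

```text
time: 16.8
ee_pos: [0.5316, 0.252, 0.2275]
eef_rot: [0.633, 0.774, -0.002, -0.0]
ft_force: [-0.4, -0.4, -0.0]
width: 0.0874
```

Run:
```python
from bench import r
from h import *
s=r.read_state(); info(s); print(goto(s,[.533,.2535,.114],.2))
```

```text
t 16.8 pos [0.5316 0.252  0.2275] yang 0.2 z [-0.003 -0.003 -1.   ] F [-0.4 -0.4 -0. ] w 0.0874 q [-1.36  0.4   1.1   1.6  -0.36  1.37 -0.02]
(array([0.0015, 0.002 , 0.1135]), array([-0.0034,  0.0023, -0.0002]))
```

>>> {"name": "step_arm", "arguments": {
  "increments": [
    [[0.001,0.001,0.035],[-0.003,0.002,0]],
    [[0.002,0.002,0.07],[-0.003,0.002,0]],
    [[0.002,0.002,0.1],[-0.003,0.002,0]],
    [[0.002,0.002,0.113],[-0.003,0.002,0]],
    [[0.002,0.002,0.113],[-0.003,0.002,0]]
  ]
}}

```text
time: 17.3
ee_pos: [0.5321, 0.2528, 0.1137]
eef_rot: [0.634, 0.774, -0.001, -0.0]
ft_force: [0.1, 0.3, 1.4]
width: 0.087
```

Run:
```python
from bench import r
from h import *
s=r.read_state(); info(s); print(goto(s,[.533,.2535,.114],.2)); snap(r,"wrist","w8")
```

```text
t 17.3 pos [0.5321 0.2528 0.1137] yang 0.199 z [-0.002 -0.002 -1.   ] F [0.1 0.3 1.4] w 0.087 q [-1.3   0.51  1.01  1.73 -0.47  1.17  0.05]
(array([ 0.0006,  0.001 , -0.0003]), array([-0.0024,  0.0012, -0.0015]))
```

View pics/w8.png

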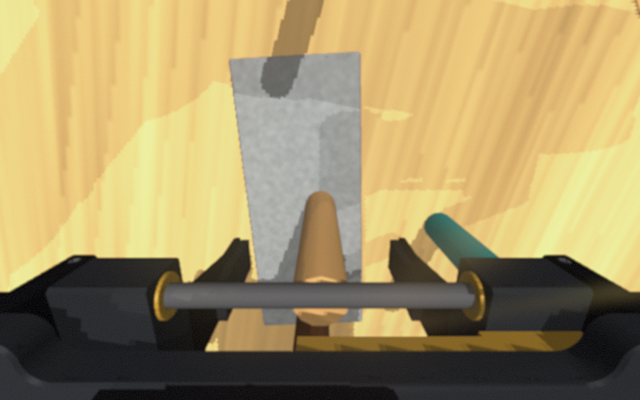

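The dowel is centred (322,290) and the turquoise rod is clear of the fingers. Close and lift.

>>> {"name": "step_arm", "arguments": {
  "increments": [
    [[0,0,0],[-0.002,0.001,0]],
    [[0,0,0],[-0.002,0.001,0]],
    [[0,0,0],[-0.002,0.001,0]],
    [[0,0,0],[-0.002,0.001,0]],
    [[0,0,0],[-0.002,0.001,0]]
  ],
  "hand": 1,
  "grip_force": 20
}}

```text
time: 17.85
ee_pos: [0.5331, 0.2533, 0.1154]
eef_rot: [0.633, 0.774, 0.001, 0.0]
ft_force: [0.5, -0.5, -0.7]
width: 0.0549
```

>>> {"name": "step_arm", "arguments": {
  "increments": [
    [[0,0,0],[0,0,0]],
    [[0,0,0],[0,0,0]],
    [[0,0,0],[0,0,0]],
    [[0,0,0],[0,0,0]],
    [[0,0,0],[0,0,0]]
  ]
}}

```text
time: 18.35
ee_pos: [0.5331, 0.2533, 0.1153]
eef_rot: [0.633, 0.774, 0.001, 0.0]
ft_force: [0.9, 0.2, -0.8]
width: 0.0273
```

>>> {"name": "step_arm", "arguments": {
  "increments": [
    [[0,0,0],[0,0,0]],
    [[0,0,-0.03],[0,0,0]],
    [[0,0,-0.075],[0,0,0]],
    [[0,0,-0.12],[0,0,0]],
    [[0,0,-0.165],[0,0,0]]
  ]
}}

```text
time: 18.85
ee_pos: [0.5325, 0.2528, 0.2821]
eef_rot: [0.634, 0.774, 0.001, 0.0]
ft_force: [0.5, 0.9, 0.0]
width: 0.0276
```

>>> {"name": "step_arm", "arguments": {
  "increments": [
    [[0,0,-0.03],[0,0,0]],
    [[0,0,-0.03],[0,0,0]]
  ]
}}

```text
time: 19.05
ee_pos: [0.5341, 0.2528, 0.3163]
eef_rot: [0.634, 0.774, 0.004, 0.001]
ft_force: [0.6, -0.7, -1.8]
width: 0.0276
```

Run:
```python
from bench import r
from h import *
s=r.read_state(); info(s); print(goto(s,[.507,-.1835,.29],.15))
I2,_,_=snap(r,"scene","s9"); cv2.imwrite("pics/s9c.png",cv2.resize(I2[90:290,330:530],None,fx=3,fy=3))
```

```text
t 19.05 pos [0.5341 0.2528 0.3163] yang 0.198 z [ 0.007  0.004 -1.   ] F [ 0.6 -0.7 -1.8] w 0.0276 q [-1.37  0.36  1.13  1.45 -0.33  1.53 -0.06]
(array([-0.4225, -0.1127,  0.0243]), array([ 0.0072, -0.003 ,  0.0482]))
```

View pics/s9c.png

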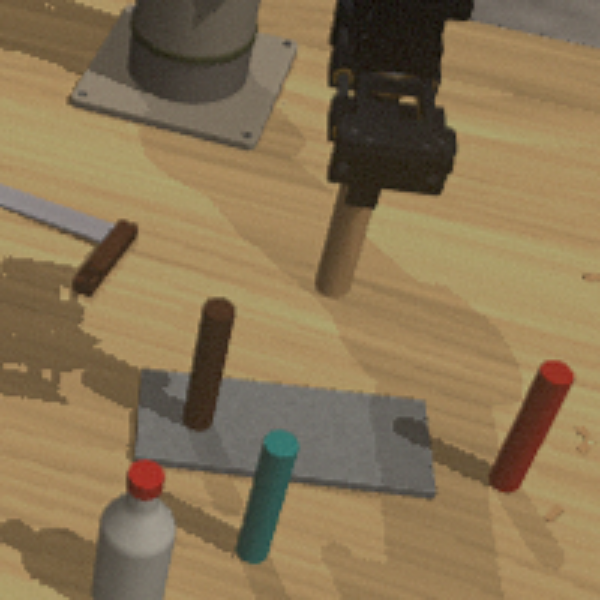

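>>> {"name": "step_arm", "arguments": {
  "increments": [
    [[-0.045,-0.006,0.005],[0.003,-0.001,0.01]],
    [[-0.09,-0.012,0.01],[0.007,-0.003,0.02]],
    [[-0.135,-0.02,0.015],[0.007,-0.003,0.03]],
    [[-0.18,-0.03,0.02],[0.007,-0.003,0.04]],
    [[-0.225,-0.04,0.024],[0.007,-0.003,0.048]]
  ]
}}

```text
time: 19.6
ee_pos: [0.5375, 0.0229, 0.2876]
eef_rot: [0.652, 0.758, -0.002, -0.001]
ft_force: [1.5, -0.4, -0.6]
width: 0.0276
```

Run:
```python
from bench import r
from h import *
s=r.read_state(); info(s); print(goto(s,[.507,-.1835,.27],.15))
```

```text
t 19.6 pos [0.5375 0.0229 0.2876] yang 0.15 z [-0.004 -0.001 -1.   ] F [ 1.5 -0.4 -0.6] w 0.0276 q [-1.19  0.21  1.24  1.63 -0.2   1.45  0.22]
(array([-0.1994, -0.061 ,  0.018 ]), array([-0.0043,  0.0008,  0.0004]))
```

>>> {"name": "step_arm", "arguments": {
  "increments": [
    [[-0.045,-0.012,0.003],[-0.004,0,0]],
    [[-0.09,-0.025,0.006],[-0.004,0,0]],
    [[-0.135,-0.04,0.01],[-0.004,0,0]],
    [[-0.175,-0.055,0.014],[-0.004,0,0]],
    [[-0.199,-0.061,0.017],[-0.004,0,0]]
  ]
}}

```text
time: 20.1
ee_pos: [0.5047, -0.1866, 0.2698]
eef_rot: [0.653, 0.757, -0.001, -0.0]
ft_force: [0.6, 0.5, -0.9]
width: 0.0277
```

>>> {"name": "step_arm", "arguments": {
  "increments": [
    [[0,0,0],[0,0,0]],
    [[0,0,0],[0,0,0]]
  ]
}}

```text
time: 20.3
ee_pos: [0.5039, -0.1868, 0.2688]
eef_rot: [0.654, 0.756, -0.001, -0.001]
ft_force: [0.6, 0.9, -0.6]
width: 0.0272
```

Run:
```python
from bench import r
from h import *
s=r.read_state(); info(s); print(goto(s,[.507,-.1835,.21],.15))
```

```text
t 20.3 pos [ 0.5039 -0.1868  0.2688] yang 0.145 z [-0.003 -0.    -1.   ] F [ 0.6  0.9 -0.6] w 0.0272 q [-0.8   0.23  1.25  1.67 -0.22  1.41  0.62]
(array([0.0028, 0.0037, 0.0588]), array([-0.0031, -0.0004, -0.0055]))
```

>>> {"name": "step_arm", "arguments": {
  "increments": [
    [[0.003,0.0037,0.015],[-0.003,0,-0.005]],
    [[0.003,0.0037,0.035],[-0.003,0,-0.005]],
    [[0.003,0.0037,0.055],[-0.003,0,-0.005]],
    [[0.003,0.0037,0.058],[-0.003,0,-0.005]],
    [[0.003,0.0037,0.058],[-0.003,0,-0.005]]
  ]
}}

```text
time: 20.8
ee_pos: [0.5071, -0.182, 0.2106]
eef_rot: [0.652, 0.759, -0.0, -0.001]
ft_force: [0.2, -1.1, 0.5]
width: 0.0275
```

Run:
```python
from bench import r
from h import *
s=r.read_state(); info(s); print(goto(s,[.507,-.1835,.125],.15))
I,_,_=snap(r,"side","sd10"); I2,_,_=snap(r,"scene","s10")
a=cv2.resize(I[170:290,290:420],None,fx=3,fy=3,interpolation=2); b=cv2.resize(I2[130:250,210:340],None,fx=3,fy=3,interpolation=2)
cv2.imwrite("pics/c10.png",np.hstack([a,b]))
```

```text
t 20.8 pos [ 0.5071 -0.182   0.2106] yang 0.151 z [-0.001  0.    -1.   ] F [ 0.2 -1.1  0.5] w 0.0275 q [-0.76  0.28  1.21  1.75 -0.27  1.3   0.66]
(array([-0.0015, -0.0002,  0.0856]), array([-0.0012, -0.0006,  0.0013]))
```

View pics/c10.png

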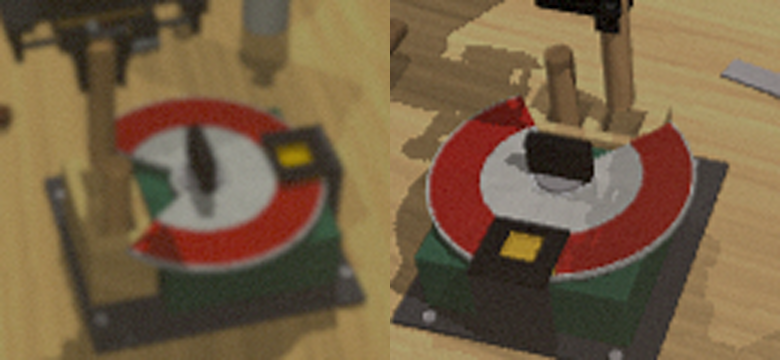

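The second dowel hangs over pocket b (scene crop (625,100)), the first still stands, and the window is yellow. Lower it.

>>> {"name": "step_arm", "arguments": {
  "increments": [
    [[-0.001,0,0.01],[0,0,0]],
    [[-0.001,0,0.03],[0,0,0]],
    [[-0.001,0,0.05],[0,0,0]],
    [[-0.001,0,0.07],[0,0,0]],
    [[-0.001,0,0.085],[0,0,0]]
  ]
}}

```text
time: 21.4
ee_pos: [0.5077, -0.1836, 0.1254]
eef_rot: [0.652, 0.758, 0.0, 0.0]
ft_force: [-0.8, 0.8, -0.1]
width: 0.0274
```

>>> {"name": "step_arm", "arguments": {
  "increments": [
    [[0,0,0.005],[0,0,0]],
    [[0,0,0.009],[0,0,0]],
    [[0,0,0.012],[0,0,0]],
    [[0,0,0.012],[0,0,0]]
  ]
}}

```text
time: 21.8
ee_pos: [0.5079, -0.1836, 0.1136]
eef_rot: [0.652, 0.758, 0.0, 0.0]
ft_force: [-0.3, -0.8, -0.3]
width: 0.0277
```

>>> {"name": "step_arm", "arguments": {
  "increments": [
    [[0,0,0.001],[0,0,0]],
    [[0,0,0.002],[0,0,0]],
    [[0,0,0.003],[0,0,0]],
    [[0,0,0.003],[0,0,0]]
  ]
}}

```text
time: 22.2
ee_pos: [0.5083, -0.1838, 0.1113]
eef_rot: [0.652, 0.758, 0.001, 0.0]
ft_force: [-0.8, 0.4, 5.3]
width: 0.0276
```

Contact at 0.1113, again as predicted. Release and rise.

>>> {"name": "step_arm", "arguments": {
  "increments": [
    [[0,0,0],[0,0,0]],
    [[0,0,0],[0,0,0]],
    [[0,0,0],[0,0,0]],
    [[0,0,0],[0,0,0]],
    [[0,0,0],[0,0,0]]
  ],
  "hand": -0.4
}}

```text
time: 22.7
ee_pos: [0.5082, -0.1838, 0.1112]
eef_rot: [0.652, 0.758, 0.001, 0.0]
ft_force: [-0.4, -0.4, 0.8]
width: 0.0573
```

>>> {"name": "step_arm", "arguments": {
  "increments": [
    [[0,0,0],[0,0,0]],
    [[0,0,-0.02],[0,0,0]],
    [[0,0,-0.06],[0,0,0]],
    [[0,0,-0.105],[0,0,0]],
    [[0,0,-0.15],[0,0,0]]
  ]
}}

```text
time: 23.2
ee_pos: [0.5075, -0.184, 0.2627]
eef_rot: [0.652, 0.758, 0.0, 0.0]
ft_force: [0.6, 0.3, 0.3]
width: 0.0606
```

>>> {"name": "step_arm", "arguments": {
  "increments": [
    [[0.04,0,0],[0,0,0]],
    [[0.08,0,0],[0,0,0]],
    [[0.12,0.01,0],[0,0,0]],
    [[0.12,0.01,0],[0,0,0]]
  ]
}}

```text
time: 23.6
ee_pos: [0.4999, -0.0571, 0.2627]
eef_rot: [0.649, 0.761, 0.002, -0.001]
ft_force: [-0.1, 0.2, -0.0]
width: 0.061
```

Run:
```python
from bench import r
from h import *
s=r.read_state(); info(s)
I,K,E=snap(r,"side","sd11"); I2,K2,E2=snap(r,"scene","s11")
for n,p in dict(a=[.5158,-.2394,.158],b=[.508,-.1838,.158]).items(): print(n,np.round(proj(K,E,p),1),np.round(proj(K2,E2,p),1))
a=cv2.resize(I[170:290,290:420],None,fx=3,fy=3,interpolation=2); b=cv2.resize(I2[130:250,210:340],None,fx=3,fy=3,interpolation=2)
cv2.imwrite("pics/c11.png",np.hstack([a,b]))
h=cv2.cvtColor(I2,cv2.COLOR_BGR2HSV)[205:218,246:262]; print("yellow px in window",((h[...,0]>18)&(h[...,0]<34)&(h[...,1]>150)&(h[...,2]>80)).sum(),"red",(((h[...,0]<8)|(h[...,0]>172))&(h[...,1]>150)&(h[...,2]>70)).sum())
```

```text
t 23.6 pos [ 0.4999 -0.0571  0.2627] yang 0.159 z [ 0.001  0.003 -1.   ] F [-0.1  0.2 -0. ] w 0.061 q [-1.17  0.    1.22  1.76 -0.    1.38  0.21]
a [328.9 223.3] [266.  147.6]
b [324.4 210.6] [284.8 151. ]
yellow px in window 104 red 0
```

View pics/c11.png

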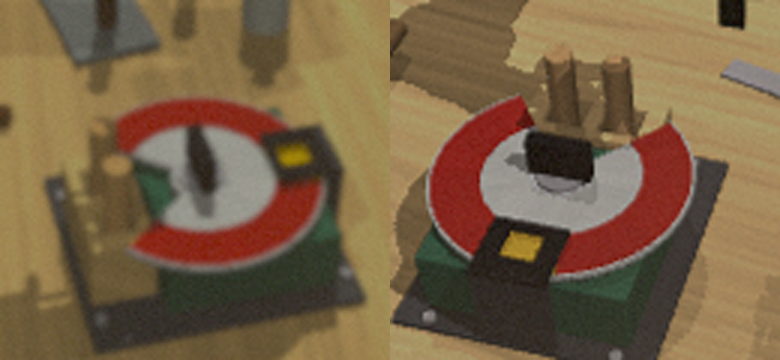

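View pics/s11.png

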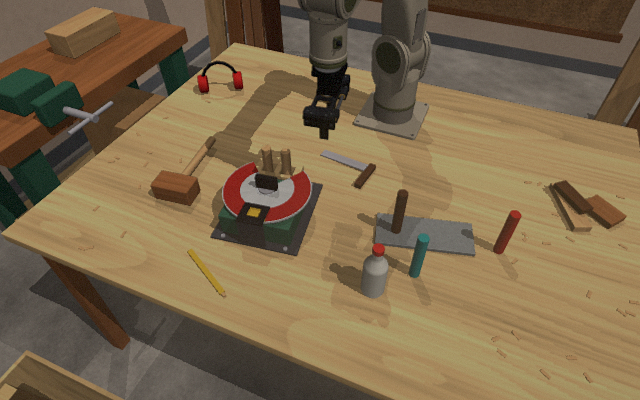

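Both tops fit a seated height of 158 mm: seen near scene (267,146) and (286,151), predicted (266,148) and (285,151). The window is all yellow, and the dark dowel, bottle, square and mallet are unmoved. Handing in.

```bash
python3 -c "
from bench import r
print(r.close_job())"
```

```text
the job is handed in; nothing more can be done
None
```

I turned the wheel about 1.09 rad clockwise until yellow filled the window. Then I stood one pale dowel in each pocket, and the job was handed in at 23.7 s with the gripper clear.

**Last checks that passed:**
- **Dowels on the floor:** both touched down at the tool heights predicted for the pocket floor (110 and 111 mm), with about 18 N and 5 N of contact. Both dowel tops appear within about 2 pixels of where they should be when fully down.
- **Wheel:** the window still showed yellow, with no red in it.
- **Other items:** the dark dowel, glue bottle, try square, mallet and the look-alike rods look unmoved in the last scene picture.

**One disagreement:** the scene camera showed the first dowel's foot about 2 pixels (about 4 mm) higher than computed while it hung over its pocket. The force contact came at the predicted height, so I put this down to calibration error. `close_job` reports no verdict.

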